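# Stand the grey enamel mates on their saucers

### The arm

A 6-joint arm with a two-finger parallel gripper is mounted at the origin on the work surface. World frame = base frame: x ahead of the robot, y to its left, z up, the work surface at z = 0. Lengths are in m, angles in rad, forces in N, time in s.
With the tool pointing down it reaches from about 0.375 to 0.825 m from the base axis. Payload 5.5 kg.
Tool frame: the origin (TCP) lies at the very end of the fingers, on their centre line; the grasp point (between the pads) lies 19 mm behind it; z points along the fingers, y is the line along which they close (so a half turn about z gives the same grasp; the last joint's range is limited). The gripper opens to 85 mm and grips with 20 to 120 N. Pads are 22 mm wide; open, the fingers measure 114 mm over their backs; the gripper's body (76 mm by 85 mm) begins 54 mm behind the grasp point. The pads swing forward as they close: fully open they stand 13 mm farther back than shut.
Start: joints at [-1.201, 0.314, -0.047, 1.21, 0, 1.571], TCP at [0.217, -0.559, 0.231] pointing down, gripper open.
Joint ranges: [-2.67, 2.67], [-0.69, 1.73], [-1.03, 1.25], [-2.08, 2.16], [-1.42, 1.45], [-3.14, 3.14]. Speed limits (rad/s): [2.39, 2.39, 3.01, 3.14, 3.14, 3.14].

### API

Orientations are given as [roll, pitch, yaw] about the fixed x, y, z axes, in that order (R = Rz(yaw) Ry(pitch) Rx(roll)).
In Python, from bench import r gives the robot as it stands.
- The arm moves only by the tool drive_tool, never from a script. Its argument "increments" is a list of rows, each a list of 7 numbers: the shift along the tool's x, y, z in m, then the turn, a rotation vector about the tool's x, y, z in rad, then the finger opening in m, from 0 to 0.0854. A call has 1 to 20 rows; each row shifts and turns the commanded pose from where the row before left it, along the tool's axes as they then stand; what a row does not reach is not made up. A row lasts 1/12 s, in which the tool goes at most 41.7 mm and 7.16 degrees, less where a joint would pass 70% of its speed; a pose out of reach is approached as far as the arm can. A call with a gripper value outside its range is refused whole. The fingers move at their own pace and stop on an object; "force" is the grip in N (left out, the last holds). Time passes only in rows, so rows that do not move let the fingers close. It gives the time, the measured TCP pose, the force, the opening and the grip force at its end, in the units of the state.
- r.read_state(): the state, without advancing time (a new reading comes with each control period).
- r.read_camera(name): name is "side" or "top"; returns the picture (420x560x3 uint8, red, green, blue); there is no depth.
- r.calibration(name): a dict with "mtx" (3x3 intrinsics, pixels), "world_from_camera" (4x4, takes a point from camera to world coordinates). Camera axes: x right, y down, z forward; pixel columns grow to the right and rows downward; lengths in m; the calibration is good to about 2 mm. A picture is of the moment at which its call begins. calibration takes no time and is no camera call.
- r.hand_in(): hands the job in; it is judged then, once.
The state is a dict: "t": time; "joint_positions": joint angles; "dq": joint speeds; "joint_torque": joint torques, N m; "tcp_pos": TCP position; "eef_rot": TCP orientation; "contact_force": force on the tool from outside, world axes, zero at the start; "torque": the same for the moment, N m; "opening": finger opening in m; "gripper_force": force on a finger pad.
Only numpy, scipy, OpenCV 4.12 (cv2) and the standard library are available. Lean on these libraries where they do the work, as an engineer would, in place of code of your own. Each camera call takes 0.05 s, during which the arm holds its last target. There are 200 camera calls.

### The job

Stand each of the four grey enamel mates upright in the middle of the saucer that has the same colour as the mate's inside, setting each down gently rather than dropping it. Leave the saucers where they lie, and leave the white cup and the terracotta cup where they stand.

Things in the scene. Friction and masses are not known exactly. Their poses are not given: they have to be found in the camera images.
- mate_blue: Mate (gourd-shaped cup) of grey enamel outside, blue inside and on the rim. Open round handleless cup, upright: foot 44 mm across, straight belly 58 mm across from 12 to 50 mm above its underside, narrowing to a 46 mm mouth; 74 mm high (76 with its rim), walls 4 mm, about 0.16 kg. Origin: centre of its underside, z up. Starts standing on the shelf liner.
- mate_red: Mate (gourd-shaped cup) of grey enamel outside, red inside and on the rim. Open round handleless cup, upright: foot 44 mm across, straight belly 58 mm across from 12 to 50 mm above its underside, narrowing to a 46 mm mouth; 74 mm high (76 with its rim), walls 4 mm, about 0.16 kg. Origin: centre of its underside, z up. Starts standing on the shelf liner.
- mate_yellow: Mate (gourd-shaped cup) of grey enamel outside, yellow inside and on the rim. Open round handleless cup, upright: foot 44 mm across, straight belly 58 mm across from 12 to 50 mm above its underside, narrowing to a 46 mm mouth; 74 mm high (76 with its rim), walls 4 mm, about 0.16 kg. Origin: centre of its underside, z up. Starts standing on the shelf liner.
- mate_green: Mate (gourd-shaped cup) of grey enamel outside, green inside and on the rim. Open round handleless cup, upright: foot 44 mm across, straight belly 58 mm across from 12 to 50 mm above its underside, narrowing to a 46 mm mouth; 74 mm high (76 with its rim), walls 4 mm, about 0.16 kg. Origin: centre of its underside, z up. Starts standing on the shelf liner.
- saucer_blue: Loose saucer of plain blue glaze, 110 mm across and 14 mm high at the rim, 0.35 kg; a flat round well 72 mm across in its middle, its floor 6 mm above the saucer's underside. Origin: centre of its underside, z up. Lies on the shelf liner.
- saucer_red: Loose saucer of plain red glaze, 110 mm across and 14 mm high at the rim, 0.35 kg; a flat round well 72 mm across in its middle, its floor 6 mm above the saucer's underside. Origin: centre of its underside, z up. Lies on the shelf liner.
- saucer_yellow: Loose saucer of plain yellow glaze, 110 mm across and 14 mm high at the rim, 0.35 kg; a flat round well 72 mm across in its middle, its floor 6 mm above the saucer's underside. Origin: centre of its underside, z up. Lies on the shelf liner.
- saucer_green: Loose saucer of plain green glaze, 110 mm across and 14 mm high at the rim, 0.35 kg; a flat round well 72 mm across in its middle, its floor 6 mm above the saucer's underside. Origin: centre of its underside, z up. Lies on the shelf liner.
- mate_white: Bystander: cup of the same shape and size, white outside, blue inside. Not a grey enamel one. Origin: centre of its underside. All ten listed things stand on a cream shelf liner, its top at z = 0.002, mixed in two rough rows with at least 115 mm between centres.
- mate_clay: Bystander: cup of the same shape and size, terracotta brown outside, yellow inside. Not a grey enamel one. Origin: centre of its underside. Beyond the rows, farther from the robot, stand a 150 mm tall clear jar, a 70 mm tin and a metal straw (unlisted).

How it is judged:
At the end, for the whole second after the job is handed in: Each grey mate stands upright (0.08 rad), at rest and let go on the floor of the saucer of its inside colour, within 14 mm of its centre; every saucer lies flat and the white and terracotta cups stand upright, within 30 mm of where they started (horizontal distance between mate_blue and saucer_blue below 0.014 m and z of mate_blue in the frame of saucer_blue between 0.003 and 0.01 m and angle between each of mate_blue, saucer_blue, mate_red, saucer_red, mate_yellow, saucer_yellow, mate_green, saucer_green's own z axis and vertical below 0.08 rad and distance of each of saucer_blue, saucer_red, saucer_yellow, saucer_green, mate_white, mate_clay from where it was at the start of the episode below 0.03 m and linear speed of each of mate_blue, saucer_blue, mate_red, saucer_red, mate_yellow, saucer_yellow, mate_green, saucer_green, mate_white, mate_clay below 0.02 m/s and angular speed of each of mate_blue, mate_red, mate_yellow, mate_green below 0.3 rad/s and contact force between each of mate_blue, mate_red, mate_yellow, mate_green and the fingers below 0.1 N and horizontal distance between mate_red and saucer_red below 0.014 m and z of mate_red in the frame of saucer_red between 0.003 and 0.01 m and horizontal distance between mate_yellow and saucer_yellow below 0.014 m and z of mate_yellow in the frame of saucer_yellow between 0.003 and 0.01 m and horizontal distance between mate_green and saucer_green below 0.014 m and z of mate_green in the frame of saucer_green between 0.003 and 0.01 m and angle between each of mate_white, mate_clay's own z axis and vertical below 0.1 rad); the robot touches nothing.
It fails at once if a grey mate is dropped or knocked flying (moving faster than 0.5 m/s with no finger on it) ((contact force between mate_blue and the fingers below 0.05 N and linear speed of mate_blue above 0.5 m/s) or (contact force between mate_red and the fingers below 0.05 N and linear speed of mate_red above 0.5 m/s) or (contact force between mate_yellow and the fingers below 0.05 N and linear speed of mate_yellow above 0.5 m/s) or (contact force between mate_green and the fingers below 0.05 N and linear speed of mate_green above 0.5 m/s)).
It fails at once if a saucer is shifted more than 30 mm (distance of any of saucer_blue, saucer_red, saucer_yellow, saucer_green from where it was at the start of the episode above 0.03 m).
It fails at once if the white or the terracotta cup is shifted more than 30 mm (distance of any of mate_white, mate_clay from where it was at the start of the episode above 0.03 m).
It also fails if it takes over 93 s, if anything falls off the work surface, if the arm or the gripper's body presses on something with over 40 N, if the wrist force passes 120 N, or if a joint passes its speed limit or range.

## Working session

There is one attempt and no reset: what is moved stays moved. The work goes in short steps, Python scripts to look and compute and a tool call to move; the robot and the scene stay as the last step left them, time stands still between calls to the robot, and variables do not carry over. Pictures are saved under pics/ and viewed, at most 14 in all, crops included, and the job is handed in when it is done.

Besides the shell and the picture viewer there is one more tool, called after "Emit:" by a JSON object that holds its "fn" and its "kwargs", one argument or row to a line. drive_tool: Moves the arm, as the interface text tells. Its arguments: {"type":"object","properties":{"increments":{"type":"array"},"force":{"type":"number"}},"required":["increments"]}

```bash
ls; mkdir -p pics; python3 - <<'E'
from bench import r
import cv2
for n in ("top","side"):
    im=r.read_camera(n); cv2.imwrite(f"pics/{n}0.png",im[:,:,::-1]); c=r.calibration(n); print(n,c["mtx"].round(1).tolist(),c["world_from_camera"].round(3).tolist())
s=r.read_state(); print(s["t"],s["tcp_pos"],s["eef_rot"],s["opening"])
E
```

```text
pics
top [[402.7, 0.0, 289.7], [0.0, 402.7, 210.6], [0.0, 0.0, 1.0]] [[0.013, -0.992, 0.126, 0.406], [-1.0, -0.015, -0.018, 0.018], [0.02, -0.125, -0.992, 0.888], [0.0, 0.0, 0.0, 1.0]]
side [[510.0, 0.0, 288.1], [0.0, 510.0, 210.3], [0.0, 0.0, 1.0]] [[-0.96, -0.212, 0.184, 0.325], [-0.28, 0.684, -0.674, 0.705], [0.017, -0.698, -0.716, 0.78], [0.0, 0.0, 0.0, 1.0]]
0.1 [ 0.21668103 -0.55896263  0.23053121] [-3.14007179e+00 -1.98713922e-05  3.69800299e-01] 0.08555339423122371
```

View pics/top0.png

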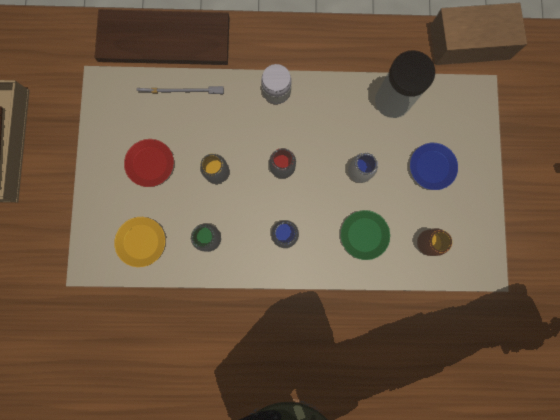

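View pics/side0.png

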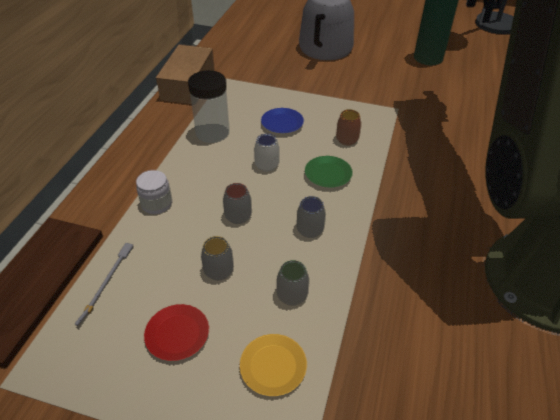

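The top view shows the grey mates: yellow (213,168), red (282,162), green (205,237) and blue (284,233). The saucers are red (149,163), yellow (140,241), green (365,235) and blue (434,166). White stands at (364,166) and clay at (435,241). The side view shows the same layout.

```bash
cat > h.py <<'E'
from bench import r
import cv2, numpy as np
HUE={"red":[(0,8),(170,180)],"yellow":[(15,32)],"green":[(45,85)],"blue":[(105,130)]}
def ray(n,uv,z):
    c=r.calibration(n); T=c["world_from_camera"]
    d=T[:3,:3]@np.linalg.inv(c["mtx"])@np.array([uv[0],uv[1],1]); return (T[:3,3]+d*(z-T[2,3])/d[2])[:2]
def proj(n,p):
    c=r.calibration(n); T=np.linalg.inv(c["world_from_camera"]); q=c["mtx"]@(T[:3,:3]@np.array(p)+T[:3,3]); return q[:2]/q[2]
def blobs(n,im,sat=100,val=40,amin=40):
    hsv=cv2.cvtColor(im,cv2.COLOR_RGB2HSV); out=[]
    for k,rs in HUE.items():
        m=sum(cv2.inRange(hsv,(a,sat,val),(b,255,255)) for a,b in rs).astype(np.uint8)
        cs,_=cv2.findContours(m,cv2.RETR_EXTERNAL,cv2.CHAIN_APPROX_NONE)
        for c in cs:
            a=cv2.contourArea(c)
            if a<amin or a>4000 or len(c)<6: continue
            (u,v),ax,_=cv2.fitEllipse(cv2.convexHull(c)) if len(cv2.convexHull(c))>5 else cv2.fitEllipse(c)
            z=0.016 if a>(700) else 0.077
            P=ray(n,(u,v),z)
            if 0.3<P[0]<0.85 and abs(P[1])<0.6: out.append((k,"S" if z<.05 else "M",a,np.round((u,v),1),np.round(ax,1),P.round(4)))
    return out
E
python3 - <<'E'
from h import *
for n in ("top","side"):
    im=cv2.imread(f"pics/{n}0.png")[:,:,::-1].copy()
    for b in blobs(n,im): print(n,*b)
im=cv2.imread("pics/top0.png"); cv2.imwrite("pics/crop.png",cv2.resize(im[135:265,180:460],None,fx=2.8,fy=2.8,interpolation=cv2.INTER_CUBIC))
E
```

```text
top red M 229.5 [282.2 158.9] [17.4 18.3] [0.6158 0.0199]
top red S 1824.0 [148.5 162.5] [47.6 50.2] [0.6181 0.3141]
top yellow M 285.5 [441.4 240.7] [19.9 21. ] [ 0.4518 -0.3053]
top yellow S 1995.0 [139.4 241.4] [49.9 52.4] [0.4445 0.3236]
top yellow M 255.0 [211.8 164.4] [18.4 19.9] [0.6015 0.1641]
top green M 144.5 [204.  235.6] [14.1 14.9] [0.4553 0.1742]
top green S 1697.0 [364.9 234.7] [46.6 47.9] [ 0.4659 -0.1624]
top blue M 183.0 [283.2 232.1] [14.9 17. ] [0.4646 0.0155]
top blue M 74.0 [362.2 165.1] [ 8.3 13.2] [ 0.6056 -0.1457]
top blue S 1661.0 [433.5 166. ] [45.6 47.9] [ 0.6215 -0.3175]
side red S 2820.5 [176.  332.2] [55.  66.9] [0.6217 0.3187]
side red M 165.0 [235.8 190.8] [12.8 17.9] [0.6207 0.0227]
side yellow S 3276.5 [272.7 364.8] [62.8 68. ] [0.4476 0.3281]
side yellow M 256.0 [214.8 246.2] [15.8 23.2] [0.6063 0.1692]
side yellow M 125.0 [349.8 114.2] [10.3 17.5] [ 0.4554 -0.3042]
side green S 1023.0 [328.1 171.1] [29.8 45.9] [ 0.4698 -0.1594]
side blue S 758.5 [281.8 120. ] [24.5 41.1] [ 0.6261 -0.3147]
```

View pics/crop.png

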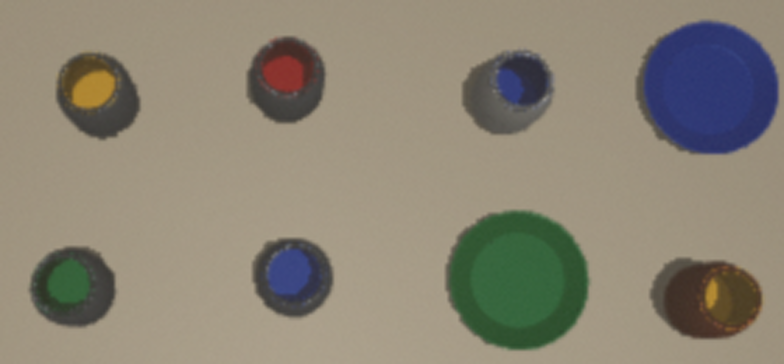

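The crop shows the four grey mates with lit insides and dark inner walls, so I loosen the thresholds to get the whole mouths.

```bash
python3 - <<'E'
from h import *
for n,s,v in (("top",45,18),("side",45,18)):
    im=cv2.imread(f"pics/{n}0.png")[:,:,::-1].copy()
    for b in blobs(n,im,s,v,60): print(n,*b)
E
```

```text
top red M 304.0 [282.3 158.7] [20.8 23.3] [0.6161 0.0197]
top red S 1836.0 [148.4 162.5] [47.8 50.3] [0.6182 0.3141]
top green M 237.5 [202.3 236.1] [19.  19.7] [0.4543 0.1776]
top green S 1877.0 [364.9 234.6] [49.  50.3] [ 0.466  -0.1625]
top blue M 265.0 [284.4 232.7] [18.9 19.5] [0.4635 0.013 ]
top blue M 212.5 [365.9 163.5] [17.  18.1] [ 0.6092 -0.1535]
top blue S 1733.0 [433.4 166. ] [46.5 48.8] [ 0.6215 -0.3175]
side red S 2829.0 [176.  332.2] [55.1 67.1] [0.6217 0.3188]
side red M 215.5 [236.1 191.1] [16.1 20.6] [0.6198 0.0234]
side green S 1128.5 [328.  171.2] [31.6 47.2] [ 0.4699 -0.1593]
side blue M 175.5 [311.3 204.4] [13.3 18.8] [0.4671 0.015 ]
side blue M 108.0 [266.  139.7] [ 9.6 16. ] [ 0.6143 -0.1518]
side blue S 807.0 [281.9 120.1] [25.5 42.3] [ 0.6258 -0.3146]
```

Emit:
{"fn": "drive_tool", "kwargs": {
  "increments": [
    [0,0,0.02,0,0,0.0925,0.085],
    [0,0,0.02,0,0,0.0925,0.085],
    [0,0,0.02,0,0,0.0925,0.085],
    [0,0,0.02,0,0,0.0925,0.085],
    [0.0155,-0.0358,0,0,0,0,0.085],
    [0.0155,-0.0358,0,0,0,0,0.085],
    [0.0155,-0.0358,0,0,0,0,0.085],
    [0.0155,-0.0358,0,0,0,0,0.085],
    [0.0155,-0.0358,0,0,0,0,0.085],
    [0.0155,-0.0358,0,0,0,0,0.085],
    [0.0155,-0.0358,0,0,0,0,0.085],
    [0.0155,-0.0358,0,0,0,0,0.085],
    [0.0155,-0.0358,0,0,0,0,0.085],
    [0.0155,-0.0358,0,0,0,0,0.085],
    [0.0155,-0.0358,0,0,0,0,0.085],
    [0.0155,-0.0358,0,0,0,0,0.085],
    [0.0155,-0.0358,0,0,0,0,0.085],
    [0.0155,-0.0358,0,0,0,0,0.085],
    [0.0155,-0.0358,0,0,0,0,0.085],
    [0.0155,-0.0358,0,0,0,0,0.085]
  ],
  "force": 40
}}

```text
t: 1.77
tcp_pos: [0.4651, 0.0088, 0.1512]
eef_rot: [-3.135, 0.0, 0.014]
contact_force: [0.4, -0.9, -0.9]
opening: 0.0851
gripper_force: 0.0
```

Emit:
{"fn": "drive_tool", "kwargs": {
  "increments": [
    [0,0,0.03,0,0,0,0.085],
    [0,0,0.03,0,0,0,0.085],
    [0,0,0.024,0,0,0,0.085],
    [0,0,0.016,0,0,0,0.085],
    [0,0,0.016,0,0,0,0.085],
    [0,0,0.016,0,0,0,0.085],
    [0,0,0,0,0,0,0.085]
  ]
}}

```text
t: 2.35
tcp_pos: [0.4622, 0.0066, 0.0165]
eef_rot: [-3.135, 0.005, 0.01]
contact_force: [-0.4, 0.4, 0.9]
opening: 0.085
gripper_force: 0.0
```

```bash
python3 - <<'E'
from h import *
s=r.read_state(); print(s["tcp_pos"],s["eef_rot"],s["contact_force"])
im=r.read_camera("side"); cv2.imwrite("pics/s1.png",cv2.resize(im[100:320,200:500],None,fx=2.6,fy=2.6)[:,:,::-1])
E
```

```text
[0.46219619 0.00664364 0.01647969] [-3.13493957  0.00536092  0.00977274] [-0.35109577  0.39397124  0.85817887]
```

View pics/s1.png

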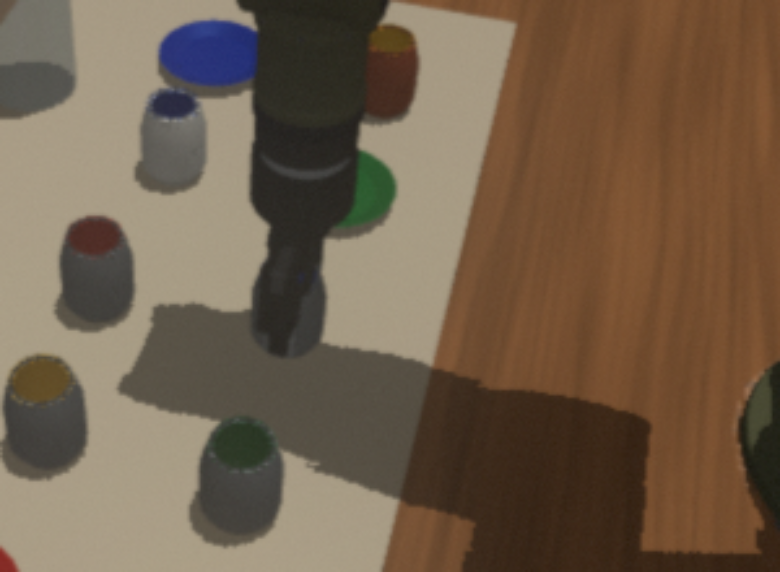

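The side view shows the fingers straddling the blue mate (at about 290,310 in the crop). The tool is about 7 mm off in y, so I centre it, close and lift.

Emit:
{"fn": "drive_tool", "kwargs": {
  "increments": [
    [0.003,-0.007,-0.003,-0.006,0.005,0.01,0.085],
    [0,0,0,0,0,0,0.085],
    [0,0,0,0,0,0,0.05],
    [0,0,0,0,0,0,0.05],
    [0,0,0,0,0,0,0.05],
    [0,0,0,0,0,0,0.05],
    [0,0,0,0,0,0,0.05]
  ]
}}

```text
t: 2.98
tcp_pos: [0.469, 0.0068, 0.0237]
eef_rot: [-3.134, -0.007, 0.009]
contact_force: [-2.1, 1.6, 9.7]
opening: 0.0567
gripper_force: 41.1
```

Emit:
{"fn": "drive_tool", "kwargs": {
  "increments": [
    [0,0,-0.01,0,0,0,0.05],
    [0,0,-0.02,0,0,0,0.05],
    [0,0,-0.03,0,0,0,0.05],
    [0,0,-0.03,0,0,0,0.05],
    [0,0,-0.02,0,0,0,0.05],
    [0,0,0,0,0,0,0.05],
    [0,0,0,0,0,0,0.05]
  ]
}}

```text
t: 3.57
tcp_pos: [0.4685, 0.0056, 0.1337]
eef_rot: [-3.135, -0.008, 0.009]
contact_force: [0.5, -0.3, -1.7]
opening: 0.0566
gripper_force: 43.4
```

```bash
python3 - <<'E'
from h import *
s=r.read_state(); print(s["tcp_pos"],s["eef_rot"],s["contact_force"],s["opening"],s["dq"])
for n in ("side","top"):
  im=r.read_camera(n); p=proj(n,s["tcp_pos"]).astype(int); print(p)
  cv2.imwrite(f"pics/{n}2.png",cv2.resize(im[max(p[1]-120,0):p[1]+80,p[0]-130:p[0]+130],None,fx=3,fy=3)[:,:,::-1])
s=r.read_state(); print(s["tcp_pos"])
E
```

```text
[0.46851551 0.00560189 0.13373674] [-3.13489793 -0.00800456  0.00901602] [ 0.51577508 -0.34597717 -1.72838198] 0.05662562842365118 [ 0.00157057  0.03342925 -0.04628466 -0.01706426 -0.00067225 -0.00032451]
[313 179]
[288 227]
[0.46654701 0.00562658 0.13151799]
```

View pics/side2.png

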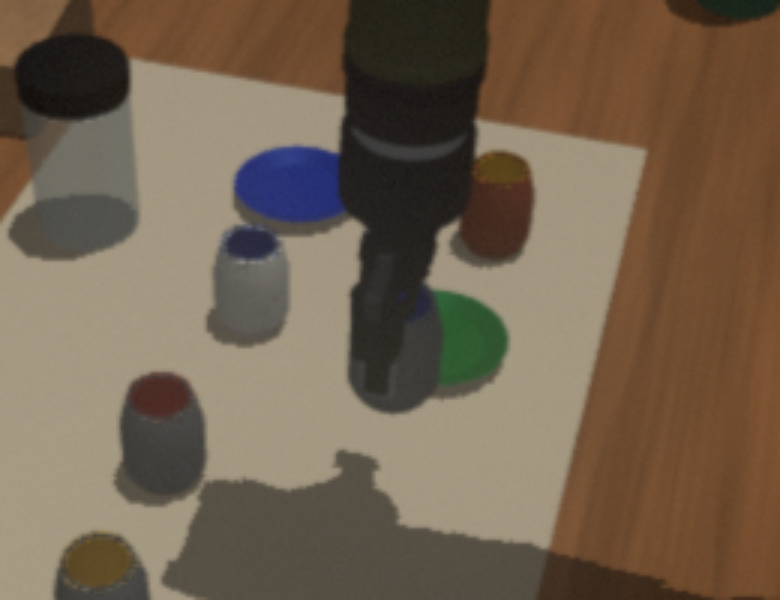

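The side crop shows the blue mate held upright between the fingers (at 395,350), close to the tool axis. Next I carry it to the blue saucer.

Emit:
{"fn": "drive_tool", "kwargs": {
  "increments": [
    [0.008,0.016,0,0,0,0,0.05],
    [0.0155,0.032,0,0,0,0,0.05],
    [0.0155,0.032,0,0,0,0,0.05],
    [0.0155,0.032,0,0,0,0,0.05],
    [0.0155,0.032,0,0,0,0,0.05],
    [0.0155,0.032,0,0,0,0,0.05],
    [0.0155,0.032,0,0,0,0,0.05],
    [0.0155,0.032,0,0,0,0,0.05],
    [0.0155,0.032,0,0,0,0,0.05],
    [0.0155,0.032,0,0,0,0,0.05],
    [0.008,0.016,0,0,0,0,0.05],
    [0,0,0,0,0,0,0.05],
    [0,0,0,0,0,0,0.05],
    [0,0,0,0,0,0,0.05]
  ]
}}

```text
t: 4.83
tcp_pos: [0.6245, -0.3118, 0.1289]
eef_rot: [-3.133, -0.002, 0.009]
contact_force: [-0.1, 0.3, -1.6]
opening: 0.0565
gripper_force: 43.4
```

Emit:
{"fn": "drive_tool", "kwargs": {
  "increments": [
    [0,0.005,0.01,-0.008,0,0.009,0.05],
    [0,0,0.02,0,0,0,0.05],
    [0,0,0.025,0,0,0,0.05],
    [0,0,0.02,0,0,0,0.05],
    [0,0,0.012,0,0,0,0.05],
    [0,0,0.005,0,0,0,0.05],
    [0,0,0,0,0,0,0.05],
    [0,0,0,0,0,0,0.05]
  ]
}}

```text
t: 5.5
tcp_pos: [0.6268, -0.3177, 0.0395]
eef_rot: [3.14, -0.006, 0.0]
contact_force: [-0.1, 0.0, -0.5]
opening: 0.0567
gripper_force: 43.4
```

```bash
python3 - <<'E'
from h import *
s=r.read_state(); print(s["tcp_pos"],s["eef_rot"],s["contact_force"],s["opening"],s["dq"])
for n in ("side",):
  im=r.read_camera(n); p=proj(n,s["tcp_pos"]).astype(int); print(p)
  cv2.imwrite(f"pics/{n}3.png",cv2.resize(im[max(p[1]-50,0):p[1]+50,p[0]-65:p[0]+65],None,fx=6,fy=6)[:,:,::-1])
s=r.read_state(); print(s["tcp_pos"])
E
```

```text
[ 0.62678239 -0.31774602  0.03950884] [ 3.14015992e+00 -5.51104598e-03  4.57743696e-04] [-0.08034076  0.01853678 -0.50634829] 0.0566848115689121 [-0.00175409 -0.0137878   0.02113591  0.0039102   0.00073892  0.00074108]
[281 111]
[ 0.62727971 -0.31812589  0.04018327]
```

View pics/side3.png

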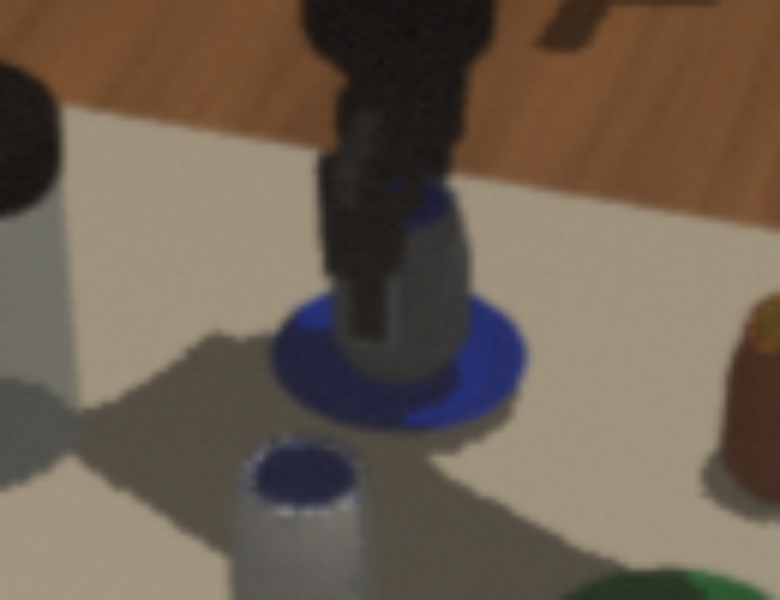

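The mate hangs over the saucer with its column (400) on the saucer's (399), about 10 mm up. I lower it gently.

Emit:
{"fn": "drive_tool", "kwargs": {
  "increments": [
    [-0.001,-0.001,0.003,0,0,0,0.05],
    [0,0,0.003,0,0,0,0.05],
    [0,0,0.002,0,0,0,0.05],
    [0,0,0.001,0,0,0,0.05],
    [0,0,0,0,0,0,0.05],
    [0,0,0,0,0,0,0.05]
  ]
}}

```text
t: 6.05
tcp_pos: [0.6255, -0.3169, 0.0299]
eef_rot: [3.141, -0.005, -0.0]
contact_force: [-0.1, 0.0, -1.3]
opening: 0.0564
gripper_force: 43.4
```

Emit:
{"fn": "drive_tool", "kwargs": {
  "increments": [
    [0,0,0.001,0,0,0,0.05],
    [0,0,0.001,0,0,0,0.05],
    [0,0,0,0,0,0,0.05],
    [0,0,0,0,0,0,0.05]
  ]
}}

```text
t: 6.38
tcp_pos: [0.6256, -0.317, 0.0298]
eef_rot: [3.14, -0.006, 0.0]
contact_force: [-5.0, 1.9, 11.4]
opening: 0.0564
gripper_force: 44.3
```

Contact is felt (11 N), so I release and rise.

Emit:
{"fn": "drive_tool", "kwargs": {
  "increments": [
    [0,0,-0.0005,0,0,0,0.07],
    [0,0,0,0,0,0,0.085],
    [0,0,0,0,0,0,0.085],
    [0,0,0,0,0,0,0.085],
    [0,0,-0.01,0,0,0,0.085],
    [0,0,-0.02,0,0,0,0.085],
    [0,0,-0.03,0,0,0,0.085],
    [0,0,-0.03,0,0,0,0.085],
    [0,0,-0.02,0,0,0,0.085]
  ]
}}

```text
t: 7.13
tcp_pos: [0.6258, -0.3172, 0.142]
eef_rot: [3.139, -0.008, 0.0]
contact_force: [0.4, 0.1, 1.0]
opening: 0.085
gripper_force: 0.0
```

```bash
cat >> h.py <<'E'
def look(tag):
    s=r.read_state(); print(s["t"],s["tcp_pos"].round(4),s["eef_rot"].round(3))
    for n in ("top","side"):
        im=r.read_camera(n); cv2.imwrite(f"pics/{n}{tag}.png",im[:,:,::-1])
        for b in blobs(n,im,45,18,60): print(n,*b)
E
python3 -c "
from h import *
look('4')"
```

```text
7.1333 [ 0.6258 -0.3172  0.142 ] [ 3.139 -0.008  0.   ]
top red M 306.5 [282.3 158.8] [20.7 23.2] [0.616  0.0196]
top red S 1840.0 [148.4 162.5] [47.8 50.3] [0.6181 0.3141]
top green M 269.5 [202.2 236.2] [19.1 19.8] [0.4541 0.1777]
top green S 1847.0 [365.1 234.7] [48.6 49.9] [ 0.4658 -0.1629]
top blue M 222.5 [365.9 163.1] [17.4 18.2] [ 0.6099 -0.1535]
top blue S 1103.0 [433.2 166.4] [45.2 48.7] [ 0.6204 -0.317 ]
side red S 2827.5 [176.  332.2] [55.1 67. ] [0.6217 0.3188]
side red M 220.0 [236.  191.2] [16.  21.8] [0.6199 0.0235]
side green M 237.5 [292.9 270.5] [17.1 21.9] [0.4571 0.1807]
side green S 1076.5 [328.1 170.8] [30.6 46.9] [ 0.4699 -0.1604]
side blue M 114.0 [266.  139.8] [10. 16.] [ 0.6141 -0.1516]
side blue M 385.0 [282.3 120. ] [24.7 41.9] [ 0.6011 -0.2337]
side blue M 100.5 [283.   97.7] [ 9.5 16. ] [ 0.626  -0.3224]
```

Emit:
{"fn": "drive_tool", "kwargs": {
  "increments": [
    [-0.0061,-0.0177,0,0,0,0,0.085],
    [-0.0121,-0.0354,0,0,0,0,0.085],
    [-0.0121,-0.0354,0,0,0,0,0.085],
    [-0.0121,-0.0354,0,0,0,0,0.085],
    [-0.0121,-0.0354,0,0,0,0,0.085],
    [-0.0121,-0.0354,0,0,0,0,0.085],
    [-0.0121,-0.0354,0,0,0,0,0.085],
    [-0.0121,-0.0354,0,0,0,0,0.085],
    [-0.0121,-0.0354,0,0,0,0,0.085],
    [-0.0121,-0.0354,0,0,0,0,0.085],
    [-0.0121,-0.0354,0,0,0,0,0.085],
    [-0.0121,-0.0354,0,0,0,0,0.085],
    [-0.0121,-0.0354,0,0,0,0,0.085],
    [-0.0121,-0.0354,0,0,0,0,0.085],
    [-0.0061,-0.0177,0,0,0,0,0.085],
    [0,0,0,0,0,0,0.085],
    [0,0,0,0,0,0,0.085],
    [0,0,0,0,0,0,0.085]
  ]
}}

```text
t: 8.73
tcp_pos: [0.4537, 0.0827, 0.1432]
eef_rot: [-3.063, -0.005, 0.125]
contact_force: [0.1, 1.0, -0.1]
opening: 0.085
gripper_force: 0.0
```

```bash
python3 - <<'E'
from h import *
s=r.read_state(); print(s["t"],s["tcp_pos"].round(4),s["eef_rot"].round(3))
im=r.read_camera("top"); a=im[135:205,395:475]
im=r.read_camera("side"); b=im[80:150,240:320]
cv2.imwrite("pics/c5.png",cv2.resize(np.hstack([a,b]),None,fx=5,fy=5)[:,:,::-1])
print(r.read_state()["tcp_pos"].round(4))
E
```

```text
8.7333 [0.4537 0.0827 0.1432] [-3.063 -0.005  0.125]
[0.4536 0.0826 0.143 ]
```

View pics/c5.png

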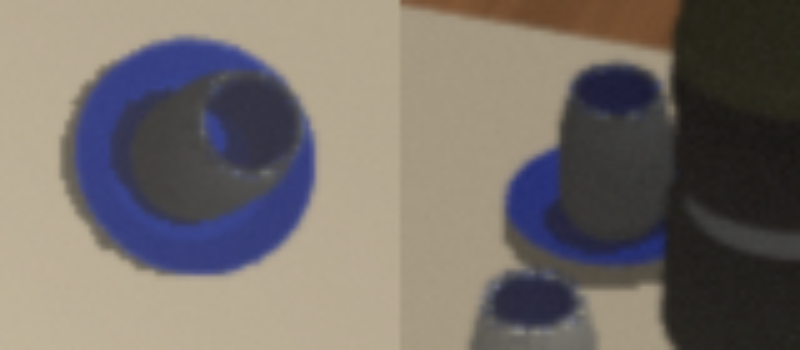

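The crops show the blue mate upright in the middle of its saucer. The last sweep lost some turn and distance, so I correct the orientation and finish more slowly.

Emit:
{"fn": "drive_tool", "kwargs": {
  "increments": [
    [0,0,0,-0.039,0,0.0625,0.085],
    [0,0,0,-0.039,0,0.0625,0.085],
    [0,0,0,0,0,0,0.085],
    [0.0005,-0.024,0,0,0,0,0.085],
    [0.0005,-0.024,0,0,0,0,0.085],
    [0.0005,-0.024,0,0,0,0,0.085],
    [0.0005,-0.023,0,0,0,0,0.085],
    [0,0,0,0,0,0,0.085],
    [0,0,0,0,0,0,0.085]
  ]
}}

```text
t: 9.58
tcp_pos: [0.4551, 0.085, 0.1486]
eef_rot: [-3.057, 0.003, 0.125]
contact_force: [-0.2, 0.1, -0.4]
opening: 0.085
gripper_force: 0.0
```

```bash
python3 - <<'E'
from h import *
s=r.read_state()
for k in ("joint_positions","joint_torque","contact_force","torque"): print(k,s[k].round(3))
E
```

```text
joint_positions [ 0.124  0.113 -0.497  0.963  0.085  3.141]
joint_torque [ 3.7200e-01 -3.8621e+01  3.1482e+01  2.3000e-02  4.3400e-01 -0.0000e+00]
contact_force [-0.245  0.127 -0.367]
torque [-0.104  0.024  0.067]
```

Joint 6 sits at its range limit, so I turn the tool back to yaw about 90° (tool x = world y, tool y = world x).

Emit:
{"fn": "drive_tool", "kwargs": {
  "increments": [
    [0,0,0,0,0,-0.1205,0.085],
    [0,0,0,0,0,-0.1205,0.085],
    [0,0,0,0,0,-0.1205,0.085],
    [0,0,0,0,0,-0.1205,0.085],
    [0,0,0,0,0,-0.1205,0.085],
    [0,0,0,0,0,-0.1205,0.085],
    [0,0,0,0,0,-0.1205,0.085],
    [0,0,0,0,0,-0.1205,0.085],
    [0,0,0,0,0,-0.1205,0.085],
    [0,0,0,0,0,-0.1205,0.085],
    [0,0,0,0,0,-0.1205,0.085],
    [0,0,0,0,0,-0.1205,0.085],
    [0,0,0,0,0,0,0.085]
  ]
}}

```text
t: 10.67
tcp_pos: [0.455, 0.084, 0.1484]
eef_rot: [-3.128, -0.084, 1.571]
contact_force: [-0.2, 0.1, -0.7]
opening: 0.0852
gripper_force: 0.0
```

```bash
cat >> h.py <<'E'
from scipy.spatial.transform import Rotation as Ro
def go(xyz,yaw=np.pi/2):
    "tool shift after the turn, and turn vector in tool axes to the upright tool with that yaw"
    s=r.read_state(); R=Ro.from_euler("xyz",s["eef_rot"]); G=Ro.from_euler("xyz",[np.pi,0,yaw])
    print("tcp",s["tcp_pos"].round(4),"turn",(R.inv()*G).as_rotvec().round(4),"shift",G.inv().apply(np.array(xyz)-s["tcp_pos"]).round(4),"q6",s["joint_positions"][5].round(2))
E
python3 -c "
from h import *
go([0.4556,0.179,0.1])"
```

```text
tcp [0.455  0.084  0.1484] turn [-0.0134 -0.0835  0.0011] shift [0.095  0.0006 0.0484] q6 1.69
```

Emit:
{"fn": "drive_tool", "kwargs": {
  "increments": [
    [0,0,0,-0.0134,-0.0835,0,0.085],
    [0,0,0,0,0,0,0.085],
    [0.018,0,0,0,0,0,0.085],
    [0.03,0,0,0,0,0,0.085],
    [0.03,0,0,0,0,0,0.085],
    [0.017,0.0006,0,0,0,0,0.085],
    [0,0,0.015,0,0,0,0.085],
    [0,0,0.02,0,0,0,0.085],
    [0,0,0.015,0,0,0,0.085],
    [0,0,0,0,0,0,0.085],
    [0,0,0,0,0,0,0.085]
  ]
}}

```text
t: 11.58
tcp_pos: [0.455, 0.1787, 0.098]
eef_rot: [-3.139, -0.0, 1.567]
contact_force: [0.7, -0.4, 0.8]
opening: 0.0847
gripper_force: 0.0
```

```bash
python3 -c "
from h import *
go([0.4556,0.179,0.022])"
```

```text
tcp [0.455  0.1787 0.098 ] turn [-0.0025 -0.0003 -0.0033] shift [0.0003 0.0006 0.076 ] q6 1.95
```

Emit:
{"fn": "drive_tool", "kwargs": {
  "increments": [
    [0,0,0.015,0,0,0,0.085],
    [0,0,0.02,0,0,0,0.085],
    [0,0,0.02,0,0,0,0.085],
    [0,0,0.014,0,0,0,0.085],
    [0,0,0.007,0,0,0,0.085],
    [0,0,0,0,0,0,0.085],
    [0,0,0,0,0,0,0.05],
    [0,0,0,0,0,0,0.05],
    [0,0,0,0,0,0,0.05],
    [0,0,0,0,0,0,0.05],
    [0,0,0,0,0,0,0.05],
    [0,0,0,0,0,0,0.05]
  ]
}}

```text
t: 12.58
tcp_pos: [0.4569, 0.1795, 0.0242]
eef_rot: [3.14, -0.001, 1.569]
contact_force: [-1.8, -0.7, 5.5]
opening: 0.0571
gripper_force: 42.1
```

Emit:
{"fn": "drive_tool", "kwargs": {
  "increments": [
    [0,0,-0.01,0,0,0,0.05],
    [0,0,-0.025,0,0,0,0.05],
    [0,0,-0.03,0,0,0,0.05],
    [0,0,-0.02,0,0,0,0.05],
    [-0.015,0,-0.01,0,0,0,0.05],
    [-0.03,0,-0.005,0,0,0,0.05],
    [-0.03,0,0,0,0,0,0.05],
    [-0.03,0,0,0,0,0,0.05],
    [-0.03,0,0,0,0,0,0.05],
    [-0.03,0.002,0,0,0,0,0.05],
    [-0.03,0.002,0,0,0,0,0.05],
    [-0.03,0.002,0,0,0,0,0.05],
    [-0.03,0.002,0,0,0,0,0.05],
    [-0.03,0.003,0,0,0,0,0.05],
    [-0.03,0,0,0,0,0,0.05],
    [-0.025,0,0,0,0,0,0.05],
    [0,0,0,0,0,0,0.05],
    [0,0,0,0,0,0,0.05],
    [0,0,0,0,0,0,0.05]
  ]
}}

```text
t: 14.17
tcp_pos: [0.4661, -0.1607, 0.123]
eef_rot: [3.141, -0.001, 1.568]
contact_force: [0.1, 0.7, -2.4]
opening: 0.0568
gripper_force: 43.7
```

```bash
python3 -c "
from h import *
go([0.468,-0.161,0.038])"
```

```text
tcp [ 0.4661 -0.1607  0.123 ] turn [ 0.0001 -0.0008 -0.0024] shift [-0.0003  0.0019  0.085 ] q6 1.24
```

Emit:
{"fn": "drive_tool", "kwargs": {
  "increments": [
    [0,0.002,0.012,0,0,0,0.05],
    [0,0,0.025,0,0,0,0.05],
    [0,0,0.025,0,0,0,0.05],
    [0,0,0.015,0,0,0,0.05],
    [0,0,0.008,0,0,0,0.05],
    [0,0,0.003,0,0,0,0.05],
    [0,0,0,0,0,0,0.05],
    [0,0,0,0,0,0,0.05]
  ]
}}

```text
t: 14.83
tcp_pos: [0.469, -0.1608, 0.0353]
eef_rot: [3.141, 0.0, 1.57]
contact_force: [0.8, 0.4, -2.4]
opening: 0.0569
gripper_force: 43.6
```

```bash
python3 -c "
from h import *
im=r.read_camera('side'); cv2.imwrite('pics/s6.png',cv2.resize(im[120:220,260:400],None,fx=5,fy=5)[:,:,::-1])
go([0.468,-0.161,0.030])"
```

```text
tcp [ 0.4692 -0.161   0.0355] turn [ 0.0015  0.0003 -0.0016] shift [ 0.     -0.0012  0.0055] q6 1.24
```

View pics/s6.png

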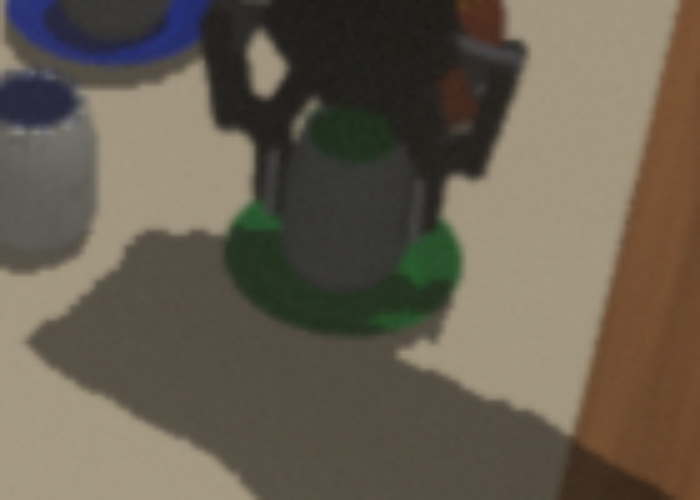

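The green mate (column 347) hangs just above the green saucer (column 343), well centred. I lower it.

Emit:
{"fn": "drive_tool", "kwargs": {
  "increments": [
    [0,-0.001,0.002,0,0,0,0.05],
    [0,0,0.0015,0,0,0,0.05],
    [0,0,0.001,0,0,0,0.05],
    [0,0,0.001,0,0,0,0.05],
    [0,0,0,0,0,0,0.05],
    [0,0,0,0,0,0,0.05]
  ]
}}

```text
t: 15.38
tcp_pos: [0.4675, -0.1611, 0.0301]
eef_rot: [3.141, 0.0, 1.569]
contact_force: [-4.7, 1.0, 10.5]
opening: 0.0569
gripper_force: 44.9
```

Contact. I release, rise, and head for the red mate at (0.618, 0.0216).

Emit:
{"fn": "drive_tool", "kwargs": {
  "increments": [
    [0,0,-0.0005,0,0,0,0.07],
    [0,0,0,0,0,0,0.085],
    [0,0,0,0,0,0,0.085],
    [0,0,0,0,0,0,0.085],
    [0,0,-0.01,0,0,0,0.085],
    [0,0,-0.025,0,0,0,0.085],
    [0,0,-0.03,0,0,0,0.085],
    [0,0,-0.03,0,0,0,0.085],
    [0,0,-0.02,0,0,0,0.085],
    [0.015,0.012,0,0,0,0,0.085],
    [0.028,0.023,0,0,0,0,0.085],
    [0.028,0.023,0,0,0,0,0.085],
    [0.028,0.023,0,0,0,0,0.085],
    [0.028,0.023,0,0,0,0,0.085],
    [0.028,0.023,0,0,0,0,0.085],
    [0.028,0.023,0,0,0,0,0.085],
    [0,0,0,0,0,0,0.085],
    [0,0,0,0,0,0,0.085]
  ]
}}

```text
t: 16.88
tcp_pos: [0.6183, 0.0232, 0.1445]
eef_rot: [-3.141, -0.0, 1.572]
contact_force: [0.6, 0.1, 0.8]
opening: 0.0848
gripper_force: 0.0
```

```bash
python3 -c "
from h import *
look('7'); go([0.618,0.0216,0.022])"
```

```text
16.8833 [0.6183 0.0232 0.1445] [-3.141 -0.     1.572]
top red S 1829.0 [148.6 162.7] [48.4 50.2] [0.6177 0.3138]
top yellow M 523.5 [433.6 234.7] [ 34.4 130.8] [ 0.4637 -0.2899]
top blue S 1701.0 [433.4 166. ] [46.5 48.9] [ 0.6215 -0.3174]
side red S 2829.5 [176.  332.2] [55.2 67. ] [0.6218 0.3188]
side red M 214.0 [236.1 190.7] [15.6 20.1] [0.6202 0.0222]
side green M 575.0 [328.  171.2] [31.4 47.1] [ 0.4583 -0.0901]
side green M 134.0 [331.2 147.9] [12.  16.9] [ 0.4692 -0.1674]
side blue M 314.5 [282. 120.] [25.3 42.1] [ 0.6018 -0.2336]
side blue M 103.5 [282.9  97.8] [ 9.7 16. ] [ 0.6261 -0.3223]
tcp [0.6169 0.0213 0.1445] turn [-0.0012  0.0002 -0.0019] shift [0.0003 0.0011 0.1225] q6 1.61
```

Emit:
{"fn": "drive_tool", "kwargs": {
  "increments": [
    [0,0.001,0.015,0,0,0,0.085],
    [0,0,0.03,0,0,0,0.085],
    [0,0,0.03,0,0,0,0.085],
    [0,0,0.02,0,0,0,0.085],
    [0,0,0.015,0,0,0,0.085],
    [0,0,0.01,0,0,0,0.085],
    [0,0,0.002,0,0,0,0.085],
    [0,0,0,0,0,0,0.085],
    [0,0,0,0,0,0,0.05],
    [0,0,0,0,0,0,0.05],
    [0,0,0,0,0,0,0.05],
    [0,0,0,0,0,0,0.05],
    [0,0,0,0,0,0,0.05],
    [0,0,0,0,0,0,0.05]
  ]
}}

```text
t: 18.15
tcp_pos: [0.6198, 0.0216, 0.0243]
eef_rot: [3.139, 0.0, 1.569]
contact_force: [-1.4, -0.5, 5.5]
opening: 0.0577
gripper_force: 42.4
```

Emit:
{"fn": "drive_tool", "kwargs": {
  "increments": [
    [0,0,-0.01,0,0,0,0.05],
    [0,0,-0.025,0,0,0,0.05],
    [0,0,-0.03,0,0,0,0.05],
    [0,0,-0.03,0,0,0,0.05],
    [0.015,0,-0.015,0,0,0,0.05],
    [0.03,0,-0.005,0,0,0,0.05],
    [0.03,0,0,0,0,0,0.05],
    [0.03,0,0,0,0,0,0.05],
    [0.03,0,0,0,0,0,0.05],
    [0.03,0,0,0,0,0,0.05],
    [0.03,0,0,0,0,0,0.05],
    [0.03,0,0,0,0,0,0.05],
    [0.03,0,0,0,0,0,0.05],
    [0.025,0,0,0,0,0,0.05],
    [0.015,0,0,0,0,0,0.05],
    [0,0,0,0,0,0,0.05],
    [0,0,0,0,0,0,0.05],
    [0,0,0,0,0,0,0.05]
  ]
}}

```text
t: 19.65
tcp_pos: [0.6191, 0.3156, 0.1376]
eef_rot: [-3.141, 0.001, 1.568]
contact_force: [-0.7, 0.4, -2.0]
opening: 0.0578
gripper_force: 43.4
```

```bash
python3 -c "
from h import *
go([0.620,0.3165,0.0355])"
```

```text
tcp [0.6191 0.3156 0.1376] turn [-0.0004  0.0006 -0.0026] shift [0.0009 0.0009 0.1021] q6 2.04
```

Emit:
{"fn": "drive_tool", "kwargs": {
  "increments": [
    [0.001,0,0.015,0,0,0,0.05],
    [0,0,0.027,0,0,0,0.05],
    [0,0,0.027,0,0,0,0.05],
    [0,0,0.018,0,0,0,0.05],
    [0,0,0.01,0,0,0,0.05],
    [0,0,0.004,0,0,0,0.05],
    [0,0,0,0,0,0,0.05],
    [0,0,0,0,0,0,0.05]
  ]
}}

```text
t: 20.32
tcp_pos: [0.6201, 0.3175, 0.0377]
eef_rot: [3.14, -0.001, 1.568]
contact_force: [0.1, 0.8, -1.3]
opening: 0.0576
gripper_force: 43.4
```

```bash
python3 -c "
from h import *
im=r.read_camera('side'); cv2.imwrite('pics/s8.png',cv2.resize(im[270:380,110:250],None,fx=5,fy=5)[:,:,::-1])
go([0.620,0.3165,0.0302])"
```

```text
tcp [0.6204 0.3179 0.0382] turn [ 0.002  -0.0013 -0.0025] shift [-0.0014 -0.0004  0.008 ] q6 2.05
```

View pics/s8.png

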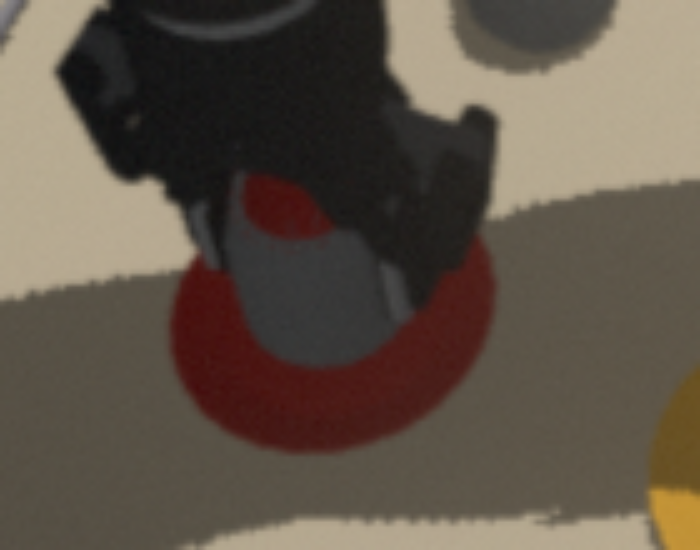

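The red mate (foot around 320,340) is over the red saucer's middle (332,325 or so), about 8 mm up. I lower it.

Emit:
{"fn": "drive_tool", "kwargs": {
  "increments": [
    [-0.001,0,0.003,0,0,0,0.05],
    [0,0,0.002,0,0,0,0.05],
    [0,0,0.002,0,0,0,0.05],
    [0,0,0.001,0,0,0,0.05],
    [0,0,0.0005,0,0,0,0.05],
    [0,0,0,0,0,0,0.05],
    [0,0,0,0,0,0,0.05]
  ]
}}

```text
t: 20.95
tcp_pos: [0.6196, 0.317, 0.0303]
eef_rot: [3.14, -0.001, 1.569]
contact_force: [-3.8, -1.4, 10.9]
opening: 0.0576
gripper_force: 44.5
```

Contact. I release, rise, and go to the yellow mate at (0.604, 0.1665).

Emit:
{"fn": "drive_tool", "kwargs": {
  "increments": [
    [0,0,-0.0005,0,0,0,0.07],
    [0,0,0,0,0,0,0.085],
    [0,0,0,0,0,0,0.085],
    [0,0,0,0,0,0,0.085],
    [0,0,-0.01,0,0,0,0.085],
    [0,0,-0.025,0,0,0,0.085],
    [0,0,-0.03,0,0,0,0.085],
    [0,0,-0.03,0,0,0,0.085],
    [0,0,-0.01,0,0,0,0.085],
    [-0.015,-0.003,0,0,0,0,0.085],
    [-0.03,-0.004,0,0,0,0,0.085],
    [-0.03,-0.003,0,0,0,0,0.085],
    [-0.03,-0.003,0,0,0,0,0.085],
    [-0.03,-0.003,0,0,0,0,0.085],
    [-0.015,0,0,0,0,0,0.085],
    [0,0,0,0,0,0,0.085],
    [0,0,0,0,0,0,0.085]
  ]
}}

```text
t: 22.37
tcp_pos: [0.6032, 0.1664, 0.1337]
eef_rot: [3.141, -0.001, 1.567]
contact_force: [0.0, -0.1, 0.8]
opening: 0.0846
gripper_force: 0.0
```

```bash
python3 -c "
from h import *
go([0.604,0.1665,0.022])"
```

```text
tcp [0.6032 0.1664 0.1337] turn [ 0.0001 -0.0011 -0.0035] shift [1.000e-04 8.000e-04 1.117e-01] q6 1.84
```

Emit:
{"fn": "drive_tool", "kwargs": {
  "increments": [
    [0,0,0.015,0,0,0,0.085],
    [0,0,0.028,0,0,0,0.085],
    [0,0,0.028,0,0,0,0.085],
    [0,0,0.018,0,0,0,0.085],
    [0,0,0.012,0,0,0,0.085],
    [0,0,0.009,0,0,0,0.085],
    [0,0,0.001,0,0,0,0.085],
    [0,0,0,0,0,0,0.085],
    [0,0,0,0,0,0,0.05],
    [0,0,0,0,0,0,0.05],
    [0,0,0,0,0,0,0.05],
    [0,0,0,0,0,0,0.05],
    [0,0,0,0,0,0,0.05],
    [0,0,0,0,0,0,0.05]
  ]
}}

```text
t: 23.53
tcp_pos: [0.6044, 0.1671, 0.0242]
eef_rot: [3.139, -0.001, 1.569]
contact_force: [-0.1, -0.4, 6.8]
opening: 0.0561
gripper_force: 43.5
```

Emit:
{"fn": "drive_tool", "kwargs": {
  "increments": [
    [0,0,-0.01,0,0,0,0.05],
    [0,0,-0.025,0,0,0,0.05],
    [0,0,-0.03,0,0,0,0.05],
    [0,0,-0.03,0,0,0,0.05],
    [0.01,-0.01,-0.01,0,0,0,0.05],
    [0.02,-0.02,0,0,0,0,0.05],
    [0.02,-0.02,0,0,0,0,0.05],
    [0.02,-0.02,0,0,0,0,0.05],
    [0.02,-0.02,0,0,0,0,0.05],
    [0.02,-0.02,0,0,0,0,0.05],
    [0.02,-0.02,0,0,0,0,0.05],
    [0.02,-0.02,0,0,0,0,0.05],
    [0.009,-0.008,0,0,0,0,0.05],
    [0,0,0,0,0,0,0.05],
    [0,0,0,0,0,0,0.05],
    [0,0,0,0,0,0,0.05]
  ]
}}

```text
t: 24.87
tcp_pos: [0.4455, 0.3255, 0.1275]
eef_rot: [3.142, 0.0, 1.568]
contact_force: [0.1, -0.7, -1.9]
opening: 0.0561
gripper_force: 43.2
```

```bash
python3 -c "
from h import *
go([0.446,0.326,0.0355])"
```

```text
tcp [0.4455 0.3255 0.1275] turn [ 0.0001  0.0003 -0.0023] shift [0.0005 0.0005 0.092 ] q6 2.2
```

Emit:
{"fn": "drive_tool", "kwargs": {
  "increments": [
    [0,0,0.012,0,0,0,0.05],
    [0,0,0.025,0,0,0,0.05],
    [0,0,0.025,0,0,0,0.05],
    [0,0,0.016,0,0,0,0.05],
    [0,0,0.01,0,0,0,0.05],
    [0,0,0.004,0,0,0,0.05],
    [0,0,0,0,0,0,0.05],
    [0,0,0,0,0,0,0.05]
  ]
}}

```text
t: 25.53
tcp_pos: [0.446, 0.326, 0.0362]
eef_rot: [3.141, -0.001, 1.568]
contact_force: [0.1, -0.3, -1.3]
opening: 0.056
gripper_force: 43.2
```

```bash
python3 -c "
from h import *
im=r.read_camera('side'); cv2.imwrite('pics/s9.png',cv2.resize(im[300:420,200:350],None,fx=5,fy=5)[:,:,::-1])
go([0.446,0.326,0.0302])"
```

```text
tcp [0.4463 0.3264 0.0366] turn [ 0.0013 -0.0013 -0.0026] shift [-0.0004 -0.0003  0.0064] q6 2.2
```

View pics/s9.png

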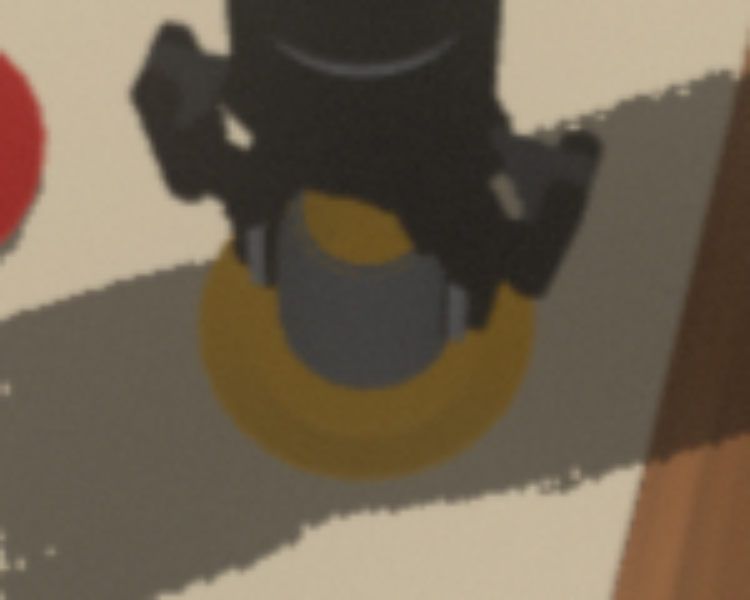

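The yellow mate (column 366) is centred over the yellow saucer (column 367). I lower it.

Emit:
{"fn": "drive_tool", "kwargs": {
  "increments": [
    [0,0,0.002,0,0,0,0.05],
    [0,0,0.002,0,0,0,0.05],
    [0,0,0.001,0,0,0,0.05],
    [0,0,0.001,0,0,0,0.05],
    [0,0,0.0005,0,0,0,0.05],
    [0,0,0,0,0,0,0.05],
    [0,0,0,0,0,0,0.05]
  ]
}}

```text
t: 26.17
tcp_pos: [0.4453, 0.3263, 0.0302]
eef_rot: [3.141, -0.001, 1.569]
contact_force: [-3.0, -1.5, 7.9]
opening: 0.056
gripper_force: 44.2
```

Emit:
{"fn": "drive_tool", "kwargs": {
  "increments": [
    [0,0,-0.0005,0,0,0,0.07],
    [0,0,0,0,0,0,0.085],
    [0,0,0,0,0,0,0.085],
    [0,0,0,0,0,0,0.085],
    [0,0,-0.01,0,0,0,0.085],
    [0,0,-0.025,0,0,0,0.085],
    [0,0,-0.03,0,0,0,0.085],
    [0,0,-0.03,0,0,0,0.085],
    [0,0,-0.03,0,0,0,0.085],
    [-0.015,0,0,0,0,0,0.085],
    [-0.03,0,0,0,0,0,0.085],
    [-0.03,0,0,0,0,0,0.085],
    [-0.03,0,0,0,0,0,0.085],
    [-0.03,0,0,0,0,0,0.085],
    [-0.03,0,0,0,0,0,0.085],
    [-0.03,0,0,0,0,0,0.085],
    [-0.015,0,0,0,0,0,0.085],
    [0,0,0,0,0,0,0.085],
    [0,0,0,0,0,0,0.085]
  ]
}}

```text
t: 27.75
tcp_pos: [0.4448, 0.1155, 0.1548]
eef_rot: [3.141, -0.001, 1.567]
contact_force: [-0.5, -0.3, 0.1]
opening: 0.0851
gripper_force: 0.0
```

```bash
python3 - <<'E'
from h import *
a=r.read_camera("top"); b=r.read_camera("side")
f=lambda im,u,v:cv2.resize(im[max(v-45,0):v+45,u-45:u+45],(260,260))
cv2.imwrite("pics/t10.png",np.hstack([f(a,150,163),f(a,140,240),f(a,365,235)])[:,:,::-1])
cv2.imwrite("pics/s10.png",b[:,:,::-1])
E
```

```text
(no output)
```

View pics/t10.png

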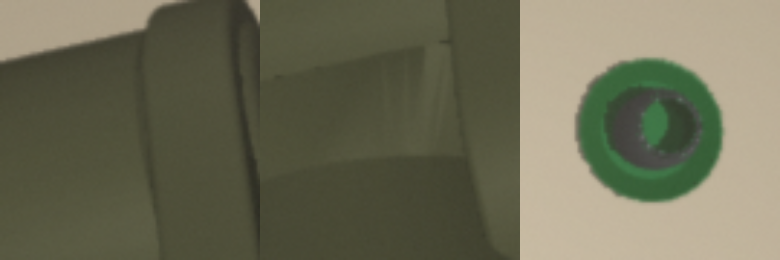

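View pics/s10.png

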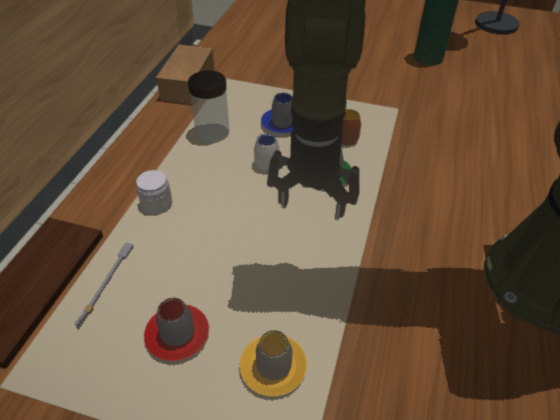

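All four mates stand in their saucers: red at (175,322), yellow at (274,354), blue at (283,112), and green seen from above. I check the red and yellow mouths numerically, then hand in if they are fine.

```bash
python3 - <<'E'
from h import *
im=cv2.imread("pics/s10.png")[:,:,::-1].copy(); hsv=cv2.cvtColor(im,cv2.COLOR_RGB2HSV)
ok=True
# grey body: low-saturation dark pixels inside each saucer neighbourhood -> axis at mid height
for k,S in (("red",(0.6217,0.3187)),("yellow",(0.4476,0.3281))):
    u,v=proj("side",(*S,0.046)).astype(int)
    m=cv2.inRange(hsv,(0,0,0),(180,75,140)); w=np.zeros_like(m); w[v-45:v+40,u-26:u+26]=255; m&=w
    n,l,st,ce=cv2.connectedComponentsWithStats(m); i=1+st[1:,4].argmax()
    foot=(st[i,0]+st[i,2]/2, st[i,1]+st[i,3]-1)
    # bottom edge of foot / belly against that of an ideal cup in the saucer's centre
    t=np.linspace(0,6.3,60); P=[proj("side",(S[0]+rr*np.cos(a),S[1]+rr*np.sin(a),z)) for a in t for rr,z in ((.022,.008),(.029,.020),(.029,.058))]
    P=np.array(P); ideal=((P[:,0].min()+P[:,0].max())/2,P[:,1].max())
    print(k,"seen",foot,"ideal",np.round(ideal,1),st[i])
s=r.read_state(); print(s["t"],s["contact_force"].round(2))
E
```

```text
red seen (np.float64(175.5), np.int32(345)) ideal [173.7 346.5] [157 297  37  49 968]
yellow seen (np.float64(274.0), np.int32(379)) ideal [272.5 380.7] [256 341  36  39 820]
27.85 [0.44 0.67 0.34]
```

Both are within about 3 mm of centre.

```bash
python3 -c "
from bench import r
print(r.hand_in())"
```

```text
the job is handed in; nothing more can be done
None
```

All four grey mates stand upright and let go in their matching saucers, each within about 4 mm of centre by the camera checks; I never touched the white and terracotta cups, and I handed the job in at about 28 s (no verdict came back).

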